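# Put new motors away on the stock board, like with like

## Task

Put the four new arrivals on the cardboard sheet away on the plywood stock board, each with its own kind: stand the tall gearmotor in the middle of the gap between the two gearmotors like it, the round motor and the small square motor each in line behind the one like it (on the side away from the robot, with a gap of 1 to 4 cm), and lay the hollow gearhead flat on top of the one like it, edges flush. The motors stand upright with the shaft up and the square ones squared up with their neighbours. Set each one down without dropping it, and do not shift the stock already standing on the board.

Things in the scene. Friction and masses are not known exactly. Their poses are not given: they have to be found in the camera images.
- board: Fixed low stock board: plywood 310 mm deep (x) x 370 mm wide (y) in a steel frame, flat top 30 mm above the bench, turned up to 0.08 rad. Stock stands on it in four front-to-back lanes 90 mm apart; which kind has which lane varies. Origin: centre of underside, at bench height; x points to its back edge, away from the robot.
- gearmotor_new: New, on the cardboard sheet (4 mm thick), any yaw: tall gearmotor, upright, 0.8 kg. Round black motor, diameter 58, height 62 mm; on it a dark square gear case 60 x 60 mm, from 62 to 94 mm above the underside (grip this); shaft 8 mm thick on top, up to 116 mm, 10 mm off centre to +x. Origin: centre of underside, z up, x and y along its sides.
- can_new: New, on the cardboard sheet (4 mm thick), any yaw: round motor, upright, 0.42 kg: bright aluminium can, diameter 50, height 72 mm; shaft 6 mm thick on top at the centre, up to 92 mm. Origin: centre of underside, z up.
- stepper_new: New, on the cardboard sheet (4 mm thick), any yaw: small square step motor, upright, 0.38 kg: block 42 x 42 mm, 60 mm high, black with aluminium ends; shaft 5 mm thick on top at the centre, up to 82 mm; white socket on its -x face, 4 mm proud, below 11 mm height. Origin: centre of underside, z up, x and y along its sides.
- gearhead_new: New, on the cardboard sheet (4 mm thick), any yaw: hollow-shaft gearhead lying flat, 0.4 kg: bare aluminium block 60 x 60 mm, 42 mm high, with an 18 mm round bore right through the middle, flat top and bottom, no shaft. Origin: centre of underside, z up, x and y along its sides.
- gearmotor_front: Stock at the front of its lane on the board, upright, same as gearmotor_new. Origin: centre of underside, z up; x points straight back along the lane, away from the robot, y left (as the board's axes, within 0.04 rad).
- gearmotor_back: Stock on the board: another gearmotor, 195 to 205 mm behind gearmotor_front in the same lane (centre to centre); the gap between the two is for the new one. Origin: centre of underside, z up; x points straight back along the lane, away from the robot, y left (as the board's axes, within 0.07 rad).
- can_stock: Stock at the front of its lane on the board, upright, same as can_new; the lane behind it is free. Origin: centre of underside, z up; x points straight back along the lane, away from the robot, y left (as the board's axes, within 0.04 rad).
- stepper_stock: Stock at the front of its lane on the board, upright, same as stepper_new; the lane behind it is free. Origin: centre of underside, z up; x points straight back along the lane, away from the robot, y left (as the board's axes, within 0.04 rad).
- gearhead_stock: Stock at the front of its lane on the board, flat, same as gearhead_new, nothing on it. Origin: centre of underside, z up; x points straight back along the lane, away from the robot, y left (as the board's axes, within 0.04 rad).
There are look-alikes about, which are no part of the job. Leave any yellow look-alike of the stepper_new alone.

How it is judged:
By the outcome, as a careful person would: the job done as asked, in the order asked, and still so for the second after the job is handed in, with the robot touching nothing.
It also fails if it takes over 109 s, if anything falls off the work surface, if the arm or the gripper's body presses on something with over 40 N, if the wrist force passes 120 N, or if a joint passes its speed limit or range.

## Robot

A 6-joint arm with a two-finger parallel gripper is mounted at the origin on the work surface. World frame = base frame: x ahead of the robot, y to its left, z up, the work surface at z = 0. Lengths are in mm, angles in rad, forces in N, time in s.
With the tool pointing down it reaches from about 350 to 975 mm from the base axis. Payload 7.1 kg.
Tool frame: the origin (TCP) lies on the front face of the gripper's body, between the roots of the fingers; the fingertips stand 80 mm ahead of it and the grasp point (between the pads) lies 61 mm ahead of it (env.tips_ahead is the distance from the TCP to the fingertips, in mm); z points along the fingers, y is the direction in which the jaws open and shut (so a half turn about z gives the same grasp; the last joint's range is limited). The gripper opens to 88 mm and grips with 3 to 60 N. Pads are 20 mm wide; open, the fingers measure 115 mm over their backs; the gripper's body (75 mm by 178 mm) begins 61 mm behind the grasp point.
Start: joints at [1.143, 0.423, 1.63, -0, 1.089, -0.019], TCP at [248.411, 573.496, 302.675] pointing down, gripper open.
Joint ranges: [-3, 3], [-0.9, 2.11], [0.09, 2.58], [-1.31, 4.45], [0.11, 2.69], [-2.54, 2.54]. Speed limits (rad/s): [2.39, 2.39, 3.01, 3.14, 3.14, 3.14].

## Interface

Orientations are given as a unit quaternion [x, y, z, w].
In Python, from station import env, set_gripper, viewer, workorder gives the robot as it stands. Calls block until the motion is done:
- env.reach(position, orientation): joint-space move of the TCP to a pose.
- env.move_l(position, rot=None, rate=150, f_stop=None): straight line of the TCP; rot=None keeps the orientation; rate is the mean speed in mm/s. With f_stop (N) it stops when the force on the tool has changed by that much, and returns True; else False.
- env.move_joints(angles): joint-space move.
- set_gripper(opening): finger opening in mm; the grip force is fixed at half the most; returns when the fingers have stopped.
- env.hold(seconds).
- env.ik(position, orientation): joint angles nearest the present ones, or None.
- env.read_state(): the state.
- viewer.camera(name): name is "side" or "top"; returns the picture (420x560x3 uint8, blue, green, red); there is no depth.
- viewer.camera_params(name): a dict with "fx", "fy", "cx", "cy" (pixels), "pose" (4x4, takes a point from camera to world coordinates). Camera axes: x right, y up, looking along -z (the intrinsics and any distortion apply to the point x, -y, -z); pixel columns grow to the right and rows downward; lengths in mm; the calibration is good to about 2 mm. A picture is of the moment at which its call begins. camera_params takes no time and is no camera call.
A pose or a line that the arm cannot do raises env.IKError and nothing moves.
- workorder.sign_off(): hands the job in, once; it reports no verdict.
The state is a dict: "time_s": time; "qpos": joint angles; "dq": joint speeds; "tau": joint torques, N m; "tool_pos": TCP position; "orientation": TCP orientation; "force": force on the tool from outside, world axes, zero at the start; "wrist_torque": the same for the moment, N m; "width": finger opening in mm.
Only numpy, scipy, OpenCV 4.12 (cv2) and the standard library are available. Lean on these libraries where they do the work, as an engineer would, in place of code of your own. Each camera call takes 0.05 s, during which the arm holds its last target.

## Working session

There is one attempt and no reset: what is moved stays moved. The work goes in short steps, each a Python script; the robot and the scene stay as the last script left them, time stands still between calls to the robot, and variables do not carry over. Pictures are saved under pics/ and viewed, and the job is handed in when it is done.

```bash
ls; mkdir -p pics; python3 - <<'E'
from station import env, viewer
import cv2
for n in ("top","side"):
    p=viewer.camera_params(n); print(n,{k:(v.round(4).tolist() if hasattr(v,'round') and k=='pose' else v) for k,v in p.items()})
    cv2.imwrite(f"pics/{n}0.png",viewer.camera(n))
s=env.read_state(); print(s)
E
```

```text
pics
top {'fx': 468.66461199588576, 'fy': 468.66461199588576, 'cx': 281.60452118302516, 'cy': 215.8315047426026, 'pose': [[0.0014, 0.9952, -0.098, 421.2563], [-0.9997, 0.0038, 0.0243, -9.167], [0.0246, 0.0979, 0.9949, 1188.0763], [0.0, 0.0, 0.0, 1.0]]}
side {'fx': 385.5461126270524, 'fy': 385.5461126270524, 'cx': 278.842191375083, 'cy': 215.4166284425561, 'pose': [[0.7894, 0.4063, -0.4602, 130.1271], [-0.6138, 0.5093, -0.6033, -537.2349], [-0.0107, 0.7587, 0.6514, 632.3429], [0.0, 0.0, 0.0, 1.0]]}
{'time_s': 0.1, 'qpos': array([ 1.14301974e+00,  4.23773641e-01,  1.63061039e+00,  1.41678267e-05,
        1.08856459e+00, -1.90135770e-02]), 'dq': array([-0.00041364, -0.00076987, -0.00283545, -0.00103963, -0.00049759,
        0.0007275 ]), 'tau': array([ 8.72235687e-04, -5.45621896e+01, -2.74322766e+01,  6.46169577e-02,
        1.88234966e-02,  8.07511668e-06]), 'tool_pos': array([248.24297626, 573.16496842, 301.97483819]), 'orientation': array([ 2.02964749e-01,  9.79185810e-01, -6.59745216e-04, -1.56319257e-04]), 'force': array([ 0.84312796,  0.60137366, -0.01223084]), 'wrist_torque': array([ 0.01465746,  0.013179  , -0.00125576]), 'width': 87.30269411156787}
```

View pics/top0.png

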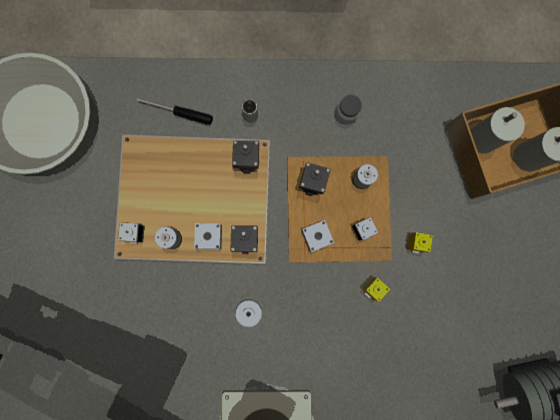

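View pics/side0.png

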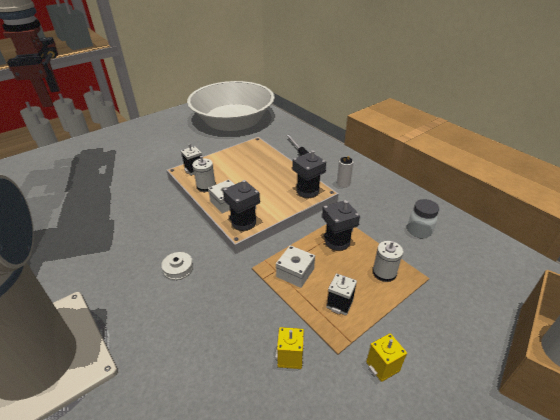

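```bash
python3 - <<'E'
import cv2
t=cv2.imread("pics/top0.png"); s=cv2.imread("pics/side0.png")
cv2.imwrite("pics/c1.png",cv2.resize(t[130:270,110:275],None,fx=4.2,fy=4.2,interpolation=cv2.INTER_CUBIC))
cv2.imwrite("pics/c2.png",cv2.resize(t[150:270,284:400],None,fx=5,fy=5,interpolation=cv2.INTER_CUBIC))
cv2.imwrite("pics/c3.png",cv2.resize(s[140:240,165:335],None,fx=4.7,fy=4.7,interpolation=cv2.INTER_CUBIC))
cv2.imwrite("pics/c4.png",cv2.resize(s[190:340,250:430],None,fx=4,fy=4,interpolation=cv2.INTER_CUBIC))
E
```

```text
(no output)
```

View pics/c1.png

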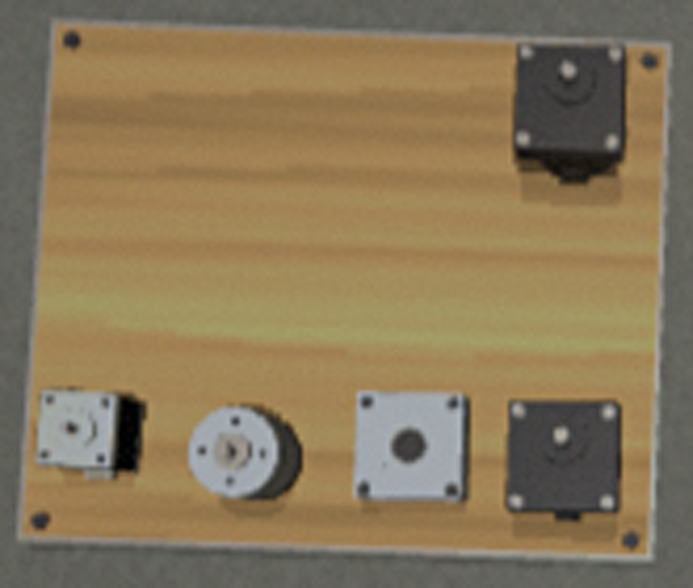

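View pics/c2.png

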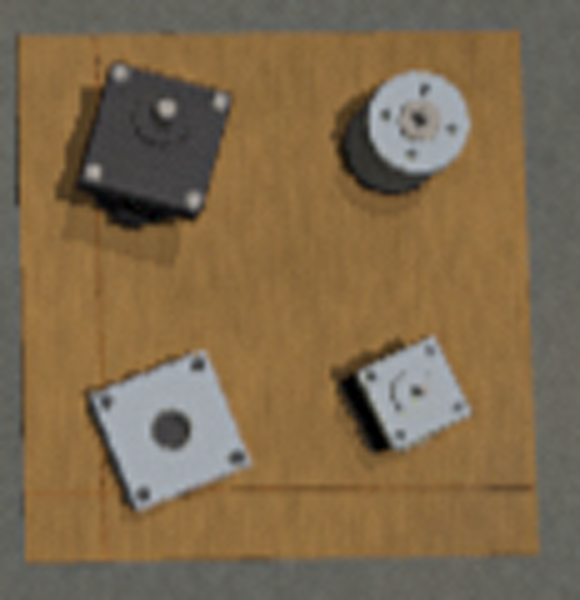

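View pics/c3.png

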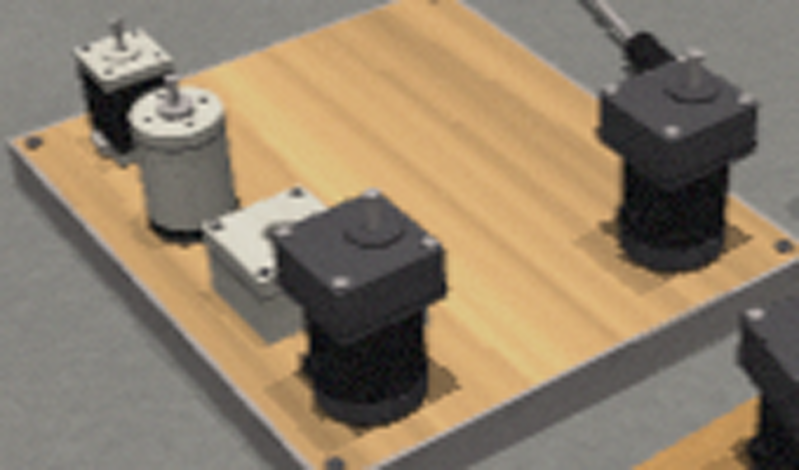

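View pics/c4.png

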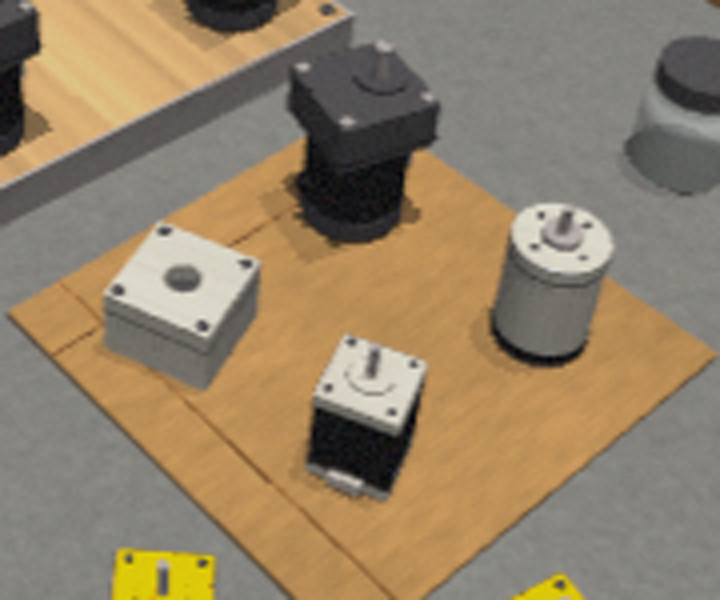

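```bash
cat > h.py <<'E'
import numpy as np, cv2
from station import env, set_gripper, viewer, workorder
P={n:viewer.camera_params(n) for n in("top","side")}
def ray(n,u,v,z):
    p=P[n];M=np.array(p["pose"]); d=M[:3,:3]@np.array([(u-p["cx"])/p["fx"],-(v-p["cy"])/p["fy"],-1.]); o=M[:3,3]
    return o+d*(z-o[2])/d[2]
def proj(n,X):
    p=P[n];M=np.array(p["pose"]);c=M[:3,:3].T@(np.asarray(X,float)-M[:3,3])
    return np.array([p["cx"]+p["fx"]*c[0]/-c[2],p["cy"]+p["fy"]*(-c[1])/-c[2]])
def unc(pt,off,s): return (np.array(pt)+.5)/s-.5+np.array(off)
def refine(g,uv,r=1.6):
    # blob centroid of contrast against local median
    K=10; big=cv2.getRectSubPix(g.astype(np.float32),(9,9),tuple(map(float,uv)))
    big=cv2.resize(big,None,fx=K,fy=K,interpolation=cv2.INTER_CUBIC)
    yy,xx=np.mgrid[:9*K,:9*K]; xx=(xx+.5)/K-4.5; yy=(yy+.5)/K-4.5
    c=np.zeros(2)
    for _ in range(8):
        d2=(xx-c[0])**2+(yy-c[1])**2; m=d2<r*r
        bg=np.median(big[(d2<(r+.6)**2)]); cen=big[d2<.36].mean()
        w=np.clip((big-bg)*np.sign(cen-bg),0,None)*m
        w=w*(w>.3*w.max())
        c=np.array([(w*xx).sum(),(w*yy).sum()])/w.sum()
    return np.array(uv)+c
def sq(pts):
    pts=np.array(pts)[:,:2]
    c=pts.mean(0); d=pts-c; a=np.arctan2(d[:,1],d[:,0])-np.pi/4
    e=np.exp(4j*a).mean(); return c,np.angle(e)/4,np.hypot(*d.T)
E
python3 - <<'E'
from h import *
T=cv2.cvtColor(cv2.imread("pics/top0.png"),6);S=cv2.cvtColor(cv2.imread("pics/side0.png"),6)
C1=("top",(110,130),4.2);C2=("top",(284,150),5);C3=("side",(165,140),4.7);C4=("side",(250,190),4)
L=[("gm_back",C1,124,[(526,52),(615,54),(612,142),(522,139)]),
("gm_back",C3,124,[(613,91),(695,60),(748,98),(671,131)]),
("gm_front",C1,124,[(518,410),(609,411),(607,502),(515,501)]),
("gm_front",C3,124,[(283,231),(373,195),(431,243),(340,282)]),
("gh_stock",C1,72,[(366,402),(454,402),(452,490),(363,489)]),
("st_stock",C1,90,[(49,400),(106,402),(101,458),(45,455)]),
("can_stock",C1,102,[(235,421),(263,454),(229,481),(202,451)]),
("gm_new",C2,98,[(120,73),(221,101),(194,201),(95,172)]),
("gh_new",C2,46,[(198,364),(237,457),(143,495),(105,402)]),
("gh_new",C4,46,[(118,290),(163,231),(246,264),(203,326)]),
("st_new",C2,64,[(431,349),(459,407),(401,435),(371,377)]),
("st_new",C4,64,[(351,343),(413,366),(392,412),(328,389)]),
("can_new",C2,76,[(424,89),(452,129),(411,154),(385,115)]),
]
for nm,(cam,off,s),z,pts in L:
    uv=[unc(p,off,s) for p in pts]; uv2=[refine(T if cam=="top" else S,q,1.3) for q in uv]
    for u in(uv,uv2):
        c,a,r=sq([ray(cam,*q,z) for q in u]); print(nm,cam,c.round(1),round(a,4),r.round(1))
for nm,(u,v),z in(("can_stock",unc((234.5,451),(110,130),4.2),102),("can_new",unc((419,121),(284,150),5),76)): print(nm,ray("top",u,v,z).round(1))
# board corners top frame z=30
c=[unc(p,(110,130),4.2) for p in((54,20),(671,43),(653,558),(20,540))]
b=np.array([ray("top",*q,30) for q in c]);print(b.round(1).tolist(), b.mean(0)); 
s=[unc(p,(110,130),4.2) for p in((71,40),(649,61),(630,540),(40,520))]
b=np.array([ray("top",*q,30) for q in s]);print(b.round(1).tolist(), b.mean(0)); 
for i,j in((0,3),(1,2)): d=b[i]-b[j];print(np.arctan2(d[1],d[0]))
for i,j in((0,1),(3,2)): d=b[i]-b[j];print(np.arctan2(-d[0],d[1]))
E
```

```text
gm_back top [672.3  49.4] -0.0257 [34.4 34.9 34.7 34.8]
gm_back top [672.7  49.5] -0.0231 [34.6 34.9 34.7 34.5]
gm_back side [675.3  50.8] -0.0519 [35.7 34.9 34.1 34.6]
gm_back side [672.5  50.9] -0.0272 [35.7 22.5 35.6 31.9]
gm_front top [474.9  51.2] -0.0131 [34.6 34.9 34.7 35. ]
gm_front top [475.   51.2] -0.0117 [35.  34.4 34.7 34.5]
gm_front side [475.9  53.5] -0.0248 [35.5 34.  35.3 34.1]
gm_front side [478.4  56.2] 0.0212 [35.9 34.5 36.5 37.4]
gh_stock top [483.  140.8] -0.0071 [34.8 35.3 35.1 35.2]
gh_stock top [482.8 140.9] -0.0088 [34.8 34.7 35.1 34.8]
st_stock top [490.9 322.8] -0.0442 [21.9 22.2 21.9 21.8]
st_stock top [491.1 323.1] -0.0604 [21.8 21.8 22.1 21.8]
can_stock top [477.8 233.2] 0.7253 [16.9 16.9 16.1 16.5]
can_stock top [478.  233.3] 0.7317 [16.8 16.7 16.3 16.7]
gm_new top [ 621.2 -114.8] -0.2666 [35.2 34.8 35.  34.2]
gm_new top [ 621.6 -114.5] -0.2668 [35.  34.5 34.9 34.5]
gh_new top [ 485.8 -125.5] 0.3876 [34.9 35.  34.9 34.8]
gh_new top [ 485.9 -125.6] 0.3848 [34.6 34.9 34.5 34.6]
gh_new side [ 486.4 -123.9] 0.3885 [34.4 34.5 34.5 34.6]
gh_new side [ 486.6 -123.9] 0.3866 [34.6 34.3 34.6 34.5]
st_new top [ 503.3 -242.3] 0.4468 [22.3 22.2 22.1 22.7]
st_new top [ 503.3 -241.8] 0.4424 [21.5 22.2 21.9 22.6]
st_new side [ 503.8 -240.3] 0.4442 [21.9 21.6 21.6 21.9]
st_new side [ 504.4 -239.6] 0.4368 [22.  21.8 22.1 21.9]
can_new top [ 633.3 -243.2] 0.5785 [16.4 16.8 16.2 16.3]
can_new top [ 633.5 -243.2] 0.5733 [16.1 16.5 16.1 16.2]
can_stock [478.2 232.  102. ]
can_new [ 633.7 -243.7   76. ]
[[738.8, 361.6, 30.0], [727.8, -6.4, 30.0], [420.0, 2.9, 30.0], [429.9, 370.6, 30.0]] [579.11680316 182.19244118  30.        ]
[[726.7, 351.2, 30.0], [716.6, 6.8, 30.0], [430.5, 16.4, 30.0], [441.5, 359.5, 30.0]] [578.82757947 183.45921808  30.        ]
-0.029114247311900918
-0.03373860516281391
-0.02934981703799298
-0.03212841335383079
```

Candidates in the top view are listed below.

| Item | Chosen | Look-alikes left alone |
|---|---|---|
| Gearmotor | (315,179) on the cardboard | Board stock at (244,239) and (246,155) |
| Can | (366,176) | Stock (167,238), jars (349,109) and (250,110), disc (248,313), white cylinders (505,125) |
| Stepper | (366,228), black and aluminium | Yellow ones (423,242) and (377,289), stock (131,233) |
| Gearhead | (318,236) | Stock (208,236) |

All four choices stand on the cardboard, and crops c2 and c4 confirm them. I'll start with the gearmotor.

```bash
cat >> h.py <<'E'
def q(th): f=np.pi/2+th/2; return [float(np.cos(f)),float(np.sin(f)),0.,0.]
def st(msg=""):
    s=env.read_state(); print(msg,"t=%.2f"%s["time_s"],"tcp",s["tool_pos"].round(2),"F",s["force"].round(1),"w",round(s["width"],1),"q6",round(s["qpos"][5],2)); return s
def go(x,y,z,th): env.reach([x,y,z],q(th))
def lin(x,y,z,**k): return env.move_l([x,y,z],**k)
E
python3 - <<'E'
from h import *
x,y,th=621.4,-114.2,-0.267
go(x,y,300,th); st("hover")
z=4+78+61
lin(x,y,z,rate=150); st("down")
set_gripper(40); st("grip")
lin(x,y,320,rate=150); st("lift")
cv2.imwrite("pics/side1.png",viewer.camera("side"))
E
```

```text
hover t=2.86 tcp [ 621.53 -113.39  300.03] F [ 0.3 -0.2  0.2] w 87.7 q6 -1.5
down t=4.06 tcp [ 622.   -114.3   143.93] F [-0.3  0.6  0.3] w 87.6 q6 -1.5
grip t=4.61 tcp [ 621.64 -114.1   143.37] F [-0.2  1.   3.4] w 59.6 q6 -1.5
lift t=5.94 tcp [ 620.79 -114.07  318.7 ] F [-0.2  0.5 -7.7] w 59.8 q6 -1.5
```

View pics/side1.png

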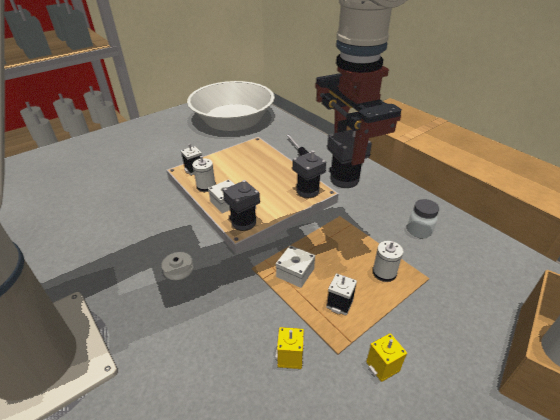

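```bash
python3 - <<'E'
from h import *
x,y,th=573.8,50.4,-0.018
go(x,y,325,th); st("hover")
lin(x,y,30+139+8,rate=120); env.hold(.2); st("near")
r=lin(x,y,30+139-5,rate=15,f_stop=4); print(r); st("touch")
set_gripper(80); env.hold(.1); st("open")
lin(x,y,300,rate=150)
# can: hover
go(633.5,-242.7,260,-0.03); st("can hover")
cv2.imwrite("pics/top2.png",viewer.camera("top"));cv2.imwrite("pics/side2.png",viewer.camera("side"))
E
```

```text
hover t=6.72 tcp [573.71  50.89 324.89] F [ 0.1 -0.6 -8.7] w 59.6 q6 -1.49
near t=8.30 tcp [574.1   50.46 177.66] F [ 0.3 -0.9 -7.6] w 59.8 q6 -1.49
True
touch t=8.88 tcp [573.81  50.55 169.19] F [0.1 0.8 5.9] w 59.5 q6 -1.49
open t=9.51 tcp [572.34  50.34 167.65] F [-0.1 -0.3 -0.8] w 79.8 q6 -1.49
can hover t=11.70 tcp [ 633.51 -241.56  259.91] F [0.4 1.2 0.3] w 79.9 q6 -1.92
```

View pics/top2.png

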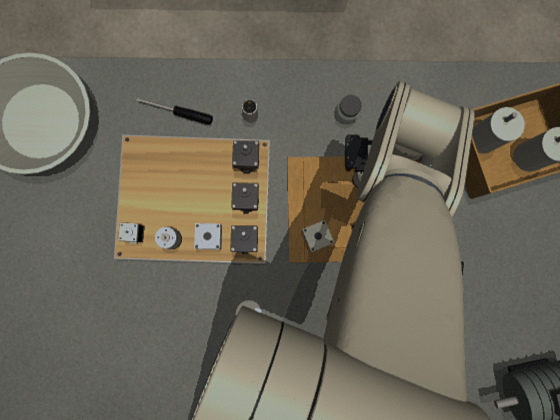

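View pics/side2.png

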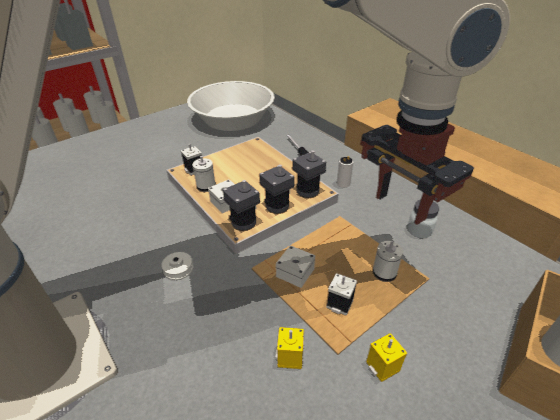

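```bash
python3 - <<'E'
import cv2
t=cv2.imread("pics/top2.png")
cv2.imwrite("pics/c5.png",cv2.resize(t[135:260,220:275],None,fx=4.7,fy=4.7,interpolation=cv2.INTER_CUBIC))
E
```

```text
(no output)
```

View pics/c5.png

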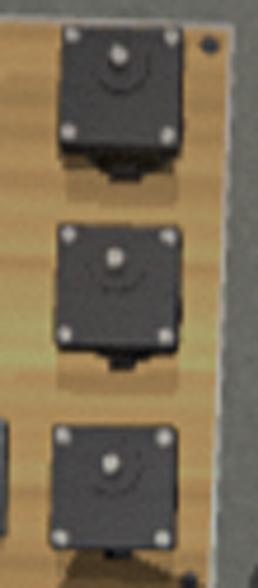

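```bash
python3 - <<'E'
from h import *
T=cv2.cvtColor(cv2.imread("pics/top2.png"),6)
for n,pts in(("back",[(72,35),(172,37),(168,135),(68,132)]),("mid",[(69,234),(169,236),(166,335),(65,333)]),("front",[(63,436),(165,438),(162,539),(60,538)])):
    uv=[unc(p,(220,135),4.7) for p in pts]
    for u in(uv,[refine(T,a,1.3) for a in uv]):
        c,a,r=sq([ray("top",*k,124) for k in u]); print(n,c.round(1),round(a,4),r.round(1))
E
```

```text
back [672.4  49.2] -0.0246 [34.3 35.  34.4 34.7]
back [672.7  49.5] -0.0232 [34.6 34.9 34.7 34.5]
mid [573.4  49.6] -0.0204 [34.2 34.6 34.3 34.7]
mid [573.3  50. ] -0.0177 [34.3 34.7 34.2 34.7]
front [474.4  51. ] -0.0161 [34.7 34.8 34.4 34.9]
front [475.   51.2] -0.0118 [35.  34.5 34.7 34.6]
```

```bash
python3 - <<'E'
from h import *
x,y,th=633.5,-243.0,-0.03
lin(x,y,115,rate=150); env.hold(.2); st("down")
set_gripper(35); st("grip")
lin(x,y,305,rate=150)
x,y=553.1,230.5
go(x,y,305,th); st("hover")
lin(x,y,30+111+8,rate=120); env.hold(.2); st("near")
r=lin(x,y,30+111-5,rate=15,f_stop=4); print(r); st("touch")
set_gripper(66); env.hold(.1); st("open")
lin(x,y,300,rate=150)
x,y,th=503.4,-241.4,0.443
go(x,y,250,th); st("stepper hover")
cv2.imwrite("pics/top3.png",viewer.camera("top"));cv2.imwrite("pics/side3.png",viewer.camera("side"))
t=cv2.imread("pics/top3.png")
cv2.imwrite("pics/c6.png",cv2.resize(t[170:265,110:220],None,fx=6,fy=6,interpolation=cv2.INTER_CUBIC))
E
```

```text
down t=13.12 tcp [ 633.97 -243.19  116.04] F [-0.9  0.6  0.4] w 80.0 q6 -1.92
grip t=13.69 tcp [ 633.47 -242.95  114.99] F [ 0.5 -0.2  1. ] w 49.5 q6 -1.92
hover t=16.86 tcp [553.63 229.67 305.03] F [ 0.1 -1.  -3.6] w 49.7 q6 -1.17
near t=18.51 tcp [553.36 230.6  149.6 ] F [ 0.   0.5 -4.3] w 49.5 q6 -1.17
True
touch t=19.09 tcp [553.09 230.52 140.85] F [0.3 0.1 5.3] w 49.7 q6 -1.17
open t=19.68 tcp [552.1  230.11 139.81] F [ 0.1  0.1 -0.4] w 66.0 q6 -1.17
stepper hover t=22.63 tcp [ 503.76 -240.84  249.97] F [ 0.4 -0.4  0.4] w 66.3 q6 -2.48
```

View pics/c6.png

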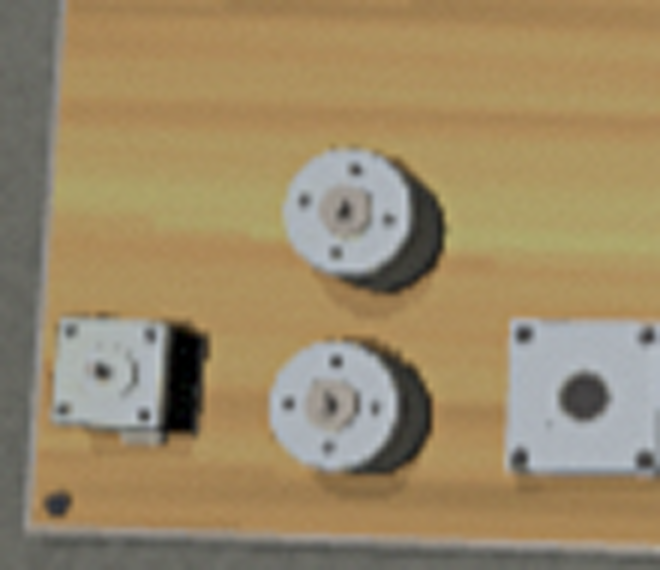

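View pics/side3.png

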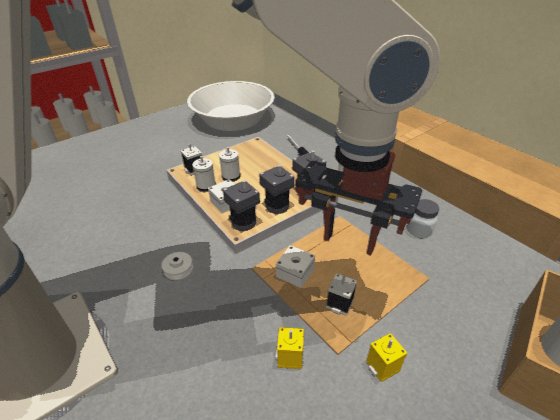

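```bash
python3 - <<'E'
from h import *
x,y,th=503.4,-241.4,0.443
lin(x,y,110,rate=150); env.hold(.2); st("down")
set_gripper(30); st("grip")
lin(x,y,300,rate=150)
x,y,th=559,320.7,-0.045
go(x,y,300,th); st("hover")
lin(x,y,30+106+8,rate=120); env.hold(.2); st("near")
r=lin(x,y,30+106-5,rate=15,f_stop=4); print(r); st("touch")
set_gripper(58); env.hold(.1); st("open")
lin(x,y,300,rate=150)
x,y,th=486.1,-125.0,0.386
go(x,y,200,th); st("gh hover")
cv2.imwrite("pics/top4.png",viewer.camera("top"));cv2.imwrite("pics/side4.png",viewer.camera("side"))
t=cv2.imread("pics/top4.png")
cv2.imwrite("pics/c7.png",cv2.resize(t[170:265,110:220],None,fx=6,fy=6,interpolation=cv2.INTER_CUBIC))
E
```

```text
down t=24.02 tcp [ 503.83 -241.63  110.88] F [-0.5 -0.2 -0.1] w 65.8 q6 -2.48
grip t=24.52 tcp [ 503.39 -241.36  110.1 ] F [-0.9  1.1  2.4] w 41.9 q6 -2.48
hover t=27.97 tcp [559.33 319.87 299.92] F [ 0.3 -0.5 -3.5] w 41.7 q6 -1.02
near t=29.62 tcp [559.25 320.83 144.65] F [-0.6 -0.3 -4.3] w 41.8 q6 -1.02
True
touch t=30.19 tcp [558.98 320.68 136.03] F [-0.6  0.7  4.5] w 41.8 q6 -1.02
open t=30.77 tcp [558.01 320.14 134.82] F [-0.3  0.3 -0.4] w 58.0 q6 -1.02
gh hover t=33.72 tcp [ 486.63 -124.62  200.13] F [ 1.3  0.4 -0.4] w 58.2 q6 -2.23
```

View pics/c7.png

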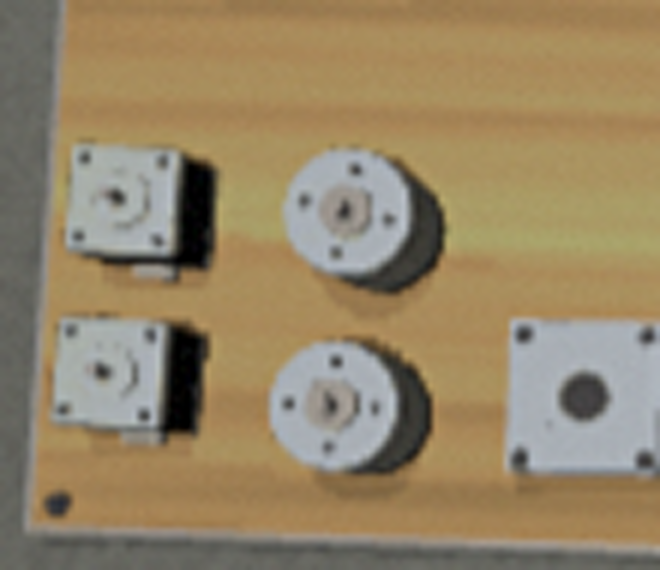

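View pics/side4.png

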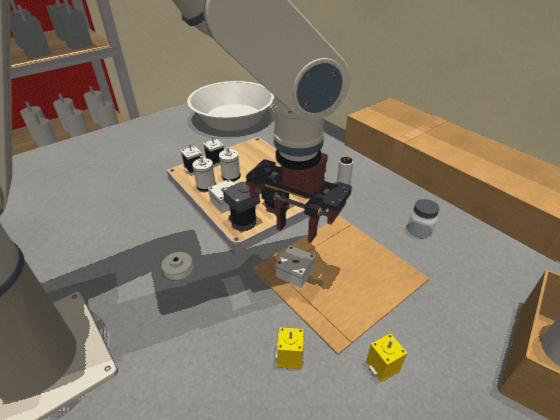

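```bash
python3 - <<'E'
from h import *
T=cv2.cvtColor(cv2.imread("pics/top4.png"),6)
for n,z,pts in(("st_new",90,[(84,158),(163,161),(157,240),(79,236)]),("st_stock",90,[(70,331),(151,335),(144,416),(62,410)]),
 ("can_new",102,[(356,169),(389,219),(336,253),(305,201)]),("can_stock",102,[(336,361),(376,408),(328,446),(289,404)]),("gh_stock",72,[(524,334),(647,335),(644,459),(519,458)])):
    uv=[unc(p,(110,170),6) for p in pts]
    for u in(uv,[refine(T,a,1.3) for a in uv]):
        c,a,r=sq([ray("top",*k,z) for k in u]); print(n,c.round(1),round(a,4),r.round(1))
E
```

```text
st_new [559. 320.] -0.0383 [21.8 21.8 21.8 21.5]
st_new [559.  320.1] -0.0446 [21.7 21.7 22.  21.7]
st_stock [490.8 323.1] -0.059 [21.9 22.2 22.3 22.1]
st_stock [491.1 323.1] -0.0603 [21.8 21.8 22.2 21.9]
can_new [553.3 229.6] 0.5779 [16.5 16.7 17.  16.5]
can_new [553.3 229.8] 0.5724 [16.4 16.8 16.7 16.6]
can_stock [478.1 233.1] 0.7298 [16.9 16.8 15.9 16.5]
can_stock [478.1 233.3] 0.7302 [16.8 16.7 16.1 16.8]
gh_stock [483.2 141. ] -0.0102 [34.4 34.7 34.6 34.9]
gh_stock [482.9 140.9] -0.0103 [34.7 34.7 35.  34.8]
```

```bash
python3 - <<'E'
from h import *
x,y,th=486.1,-124.9,0.386
set_gripper(86)
lin(x,y,91,rate=150); env.hold(.2)
set_gripper(40); env.hold(.2); st("grip1")
set_gripper(86)
lin(x,y,160,rate=150)
go(x,y,160,th-np.pi/2); env.hold(.2)
lin(x,y,91,rate=150); env.hold(.2); st("down2")
set_gripper(40); env.hold(.2); st("grip2")
set_gripper(86)
lin(x,y,180,rate=150)
go(500,150,280,-np.pi/2); st("away")
cv2.imwrite("pics/top5.png",viewer.camera("top"));cv2.imwrite("pics/side5.png",viewer.camera("side"))
t=cv2.imread("pics/top5.png")
cv2.imwrite("pics/c8.png",cv2.resize(t[205:265,285:355],None,fx=8,fy=8,interpolation=cv2.INTER_CUBIC))
E
```

```text
grip1 t=36.25 tcp [ 486.09 -124.85   91.07] F [-1.   0.6  5. ] w 59.8 q6 -2.23
down2 t=39.88 tcp [ 486.69 -125.08   91.97] F [ 1.   1.1 -0.1] w 86.2 q6 -0.66
grip2 t=40.60 tcp [ 486.15 -124.92   91.15] F [-0.1  1.2  5.9] w 60.0 q6 -0.66
away t=43.08 tcp [499.74 149.38 279.09] F [ 0.7 -0.3  0.3] w 86.3 q6 0.27
```

View pics/c8.png

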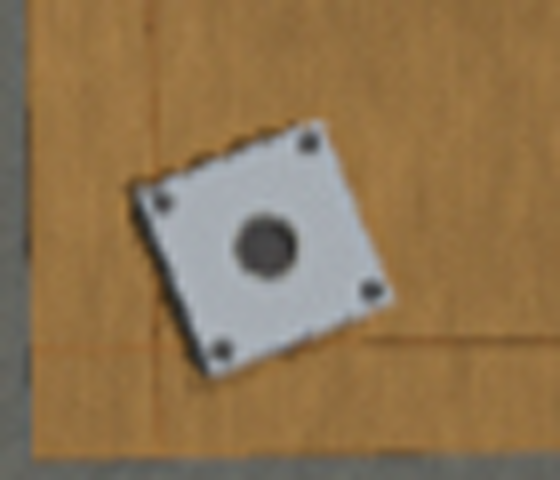

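View pics/side5.png

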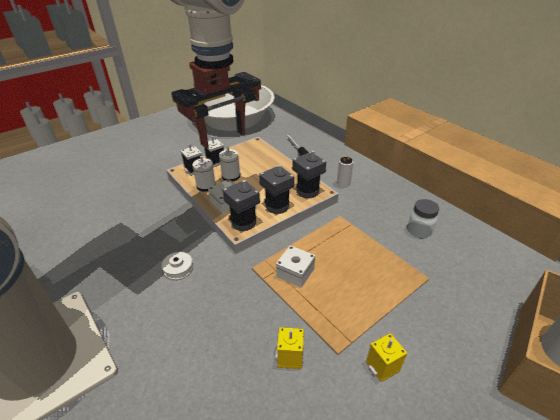

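```bash
python3 - <<'E'
from h import *
T=cv2.cvtColor(cv2.imread("pics/top5.png"),6)
uv=[unc(p,(285,205),8) for p in[(309,143),(372,290),(222,349),(163,203)]]
for u in(uv,[refine(T,a,1.3) for a in uv]):
    c,a,r=sq([ray("top",*k,46) for k in u]); print(c.round(1),round(a,4),r.round(1))
print(ray("top",*unc((267,246),(285,205),8),46))
E
```

```text
[ 486.2 -125.9] 0.3868 [34.3 34.8 34.3 34.2]
[ 486.2 -125.7] 0.3864 [34.6 34.9 34.7 34.7]
[ 486.25001415 -125.99497346   46.        ]
```

```bash
python3 - <<'E'
from h import *
x,y,th=486.15,-124.9,0.386-np.pi/2
go(x,y,200,th); env.hold(.1)
lin(x,y,91,rate=150); env.hold(.3); st("down")
set_gripper(40); env.hold(.2); st("grip")
lin(x,y,280,rate=150)
x,y,th=482.9,141.6,-0.010-np.pi/2
go(x,y,280,th); st("hover")
lin(x,y,159+8,rate=100); env.hold(.4); st("near")
r=lin(x,y,159-5,rate=12,f_stop=4); print(r); st("touch")
cv2.imwrite("pics/side6.png",viewer.camera("side"))
set_gripper(80); env.hold(.1); st("open")
lin(x,y,280,rate=150)
go(420,-300,300,-np.pi/2); st("away")
cv2.imwrite("pics/top7.png",viewer.camera("top"));cv2.imwrite("pics/side7.png",viewer.camera("side"))
t=cv2.imread("pics/top7.png")
cv2.imwrite("pics/c9.png",cv2.resize(t[130:265,110:275],None,fx=4.4,fy=4.4,interpolation=cv2.INTER_CUBIC))
s=cv2.imread("pics/side7.png")
cv2.imwrite("pics/c10.png",cv2.resize(s[135:240,165:335],None,fx=4.7,fy=4.7,interpolation=cv2.INTER_CUBIC))
E
```

```text
down t=45.56 tcp [ 486.49 -125.02   91.67] F [-0.6  0.5 -0.1] w 85.8 q6 -0.66
grip t=46.28 tcp [ 486.14 -124.92   91.01] F [-0.4 -0.3  1.3] w 60.0 q6 -0.66
hover t=48.73 tcp [482.92 141.08 279.65] F [-0.5 -0.7 -4.9] w 60.0 q6 0.27
near t=50.42 tcp [482.95 141.62 167.17] F [ 0.   0.9 -5. ] w 59.9 q6 0.27
True
touch t=51.12 tcp [482.88 141.61 158.97] F [-0.7  0.1  4.9] w 60.0 q6 0.27
open t=51.80 tcp [481.91 141.33 158.11] F [-0.1 -0.4  0.2] w 80.0 q6 0.27
away t=54.40 tcp [ 420.34 -299.3   299.8 ] F [-1.3 -0.8 -1.3] w 79.9 q6 -0.64
```

View pics/c9.png

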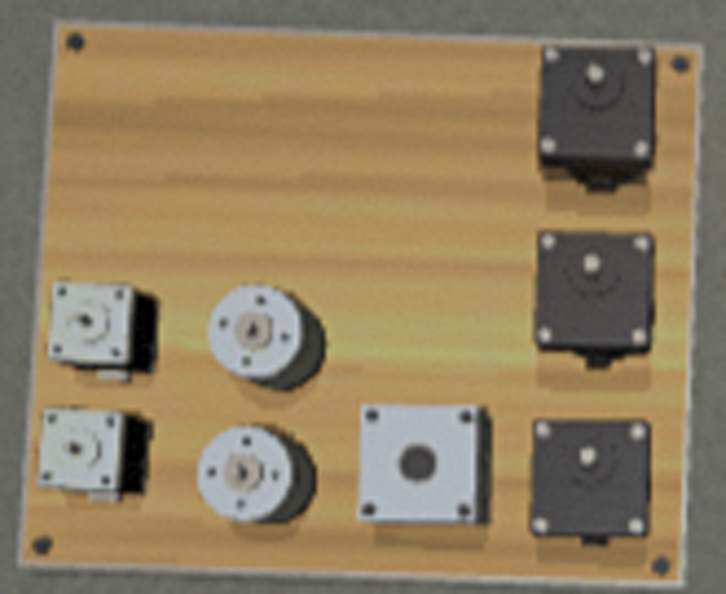

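View pics/c10.png

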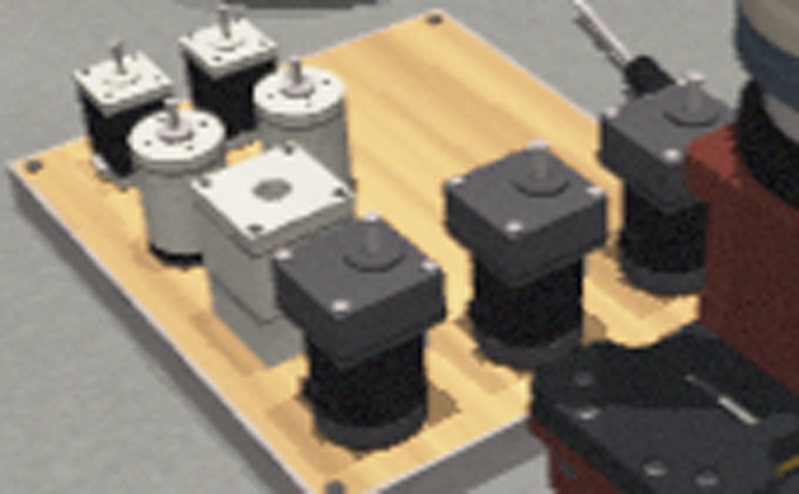

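```bash
python3 - <<'E'
from h import *
T=cv2.cvtColor(cv2.imread("pics/top7.png"),6)
for n,z,pts in(("gh_new",114,[(372,416),(466,417),(464,510),(369,509)]),("gm_front",124,[(543,430),(638,432),(636,526),(540,525)]),("gm_mid",124,[(548,241),(642,243),(639,336),(545,336)]),("gm_back",124,[(552,54),(645,57),(641,149),(548,146)]),("st_stock",90,[(52,420),(111,422),(105,482),(47,480)]),("can_stock",102,[(247,441),(276,475),(240,503),(211,472)])):
    uv=[unc(p,(110,130),4.4) for p in pts]
    for u in(uv,[refine(T,a,1.3) for a in uv]):
        c,a,r=sq([ray("top",*k,z) for k in u]); print(n,c.round(1),round(a,4),r.round(1))
print(proj("top",[482.9,140.9,114]))
s=cv2.imread("pics/side7.png")
cv2.imwrite("pics/c11.png",cv2.resize(s[160:220,195:245],None,fx=10,fy=10,interpolation=cv2.INTER_CUBIC))
E
```

```text
gh_new [482.8 140.6] -0.0085 [34.3 34.4 34.4 34.5]
gh_new [482.7 140.8] -0.0113 [34.5 34.5 34.6 34.7]
gm_front [474.6  51. ] -0.015 [34.6 34.5 34.5 34.8]
gm_front [475.   51.2] -0.0118 [35.  34.5 34.7 34.6]
gm_mid [573.   49.8] -0.0142 [34.6 34.8 34.2 35.1]
gm_mid [573.3  50. ] -0.0174 [34.4 34.7 34.2 34.8]
gm_back [672.3  49.1] -0.0296 [34.5 34.8 34.5 34.7]
gm_back [672.8  49.5] -0.0243 [34.7 34.9 34.8 34.5]
st_stock [490.  322.8] -0.0448 [22.  22.5 21.8 22.3]
st_stock [491.  323.1] -0.0574 [21.8 21.9 22.3 21.7]
can_stock [478.  233.1] 0.7204 [16.7 17.  15.9 16.9]
can_stock [478.1 233.2] 0.7315 [16.8 16.7 16.2 16.7]
[204.43461481 234.76234196]
```

View pics/c11.png

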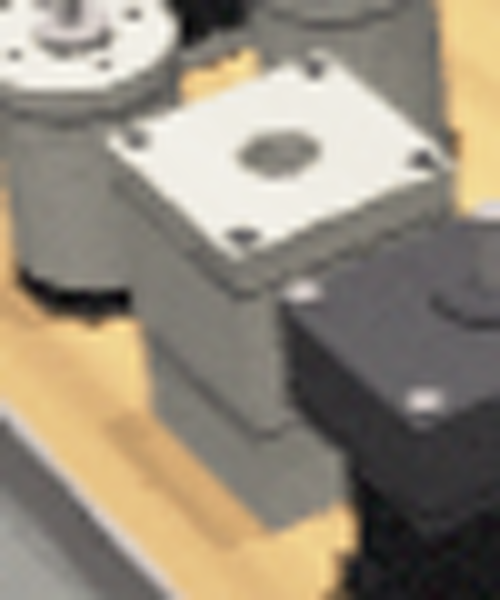

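Everything is in place. The gearhead stack is flush to within about 0.3 mm, and the stock has not moved. I'm handing the job in.

```bash
python3 - <<'E'
from h import *
workorder.sign_off(); st("done")
E
```

```text
the job is handed in; nothing more can be done
the job is handed in; nothing more can be done
```

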